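# Crank the prosthesis demo clamp shut

### The arm

A 6-joint arm with a two-finger parallel gripper is mounted at the origin on the work surface. World frame = base frame: x ahead of the robot, y to its left, z up, the work surface at z = 0. Lengths are in m, angles in rad, forces in N, time in s.
With the tool pointing down it reaches from about 0.275 to 0.825 m from the base axis. Payload 5.2 kg.
Tool frame: the origin (TCP) lies midway between the tips of the shut fingers; the grasp point (between the pads) lies 19 mm behind it; z points along the fingers, y is the direction in which the jaws open and shut (so a half turn about z gives the same grasp; the last joint's range is limited). The gripper opens to 93 mm and grips with 3 to 60 N. Pads are 15 mm wide; open, the fingers measure 128 mm over their backs; the gripper's body (75 mm by 188 mm) begins 65 mm behind the grasp point.
Start: joints at [-0.203, 0.259, 1.535, -0, 1.348, -0.203], TCP at [0.55, 0, 0.219] pointing down, gripper open.
Joint ranges: [-3.14, 3.14], [-0.91, 2.08], [0.19, 2.58], [-1.22, 4.36], [0.22, 2.71], [-3.12, 3.12]. Speed limits (rad/s): [2.57, 2.57, 3.14, 3.14, 3.14, 3.14].

### API

Orientations are given as a rotation vector (axis times angle).
In Python, from plant import arm gives the robot as it stands.
- The arm moves only by the tool arm_command, never from a script. Its arguments are lists of equal length, an entry for each row: "travel": the shift along the tool's x, y, z in mm, a list of three; "dr": the turn, a rotation vector about the tool's x, y, z in degrees, a list of three; "fingers": the closure, from 0 (fully open) to 1 (shut). A call has 1 to 20 rows; each row is the pose to reach, as a shift and turn from the pose commanded when the call began, along the tool's axes at that moment; what a row does not reach only later rows make up. A row lasts 1/12 s, in which the tool goes at most 41.7 mm and 7.16 degrees, less where a joint would pass 70% of its speed; a pose out of reach is approached as far as the arm can. A call with a gripper value outside its range is refused whole. The fingers move at their own pace and stop on an object; "grip_force" is the grip in N (left out, the last holds). Time passes only in rows, so rows that repeat a pose let the fingers close. It gives the time, the measured TCP pose, the force and the opening at its end, in the units of the state.
- arm.state(): the state, without advancing time (a new reading comes with each control period).
- arm.get_image(name): name is "scene" or "side" or "wrist"; returns a dict with "color" (384x512x3 uint8, red, green, blue), "depth" (384x512 float32, m along the optical axis (not along the pixel's ray), 0 where there is no reading), "fovy" (degrees; the focal length in pixels is half the picture's height over the tangent of half this angle, whatever the lens; pixels are square), "cx", "cy" (the principal point, pixels), "k1" (the pictures are not rectified: a ray, as slopes to the right and down, at radius r is drawn at 1 + k1 r^2 times it, then the intrinsics apply), "world_to_cam" (4x4, takes a point from world to camera coordinates). Camera axes: x right, y up, looking along -z (the intrinsics and any distortion apply to the point x, -y, -z); pixel columns grow to the right and rows downward; lengths in m; the calibration is good to about 2 mm. A picture is of the moment at which its call begins.
- arm.close_job(): hands the job in, once; it reports no verdict.
The state is a dict: "t": time; "qpos": joint angles; "dq": joint speeds; "effort": joint torques, N m; "ee_pos": TCP position; "orientation": TCP orientation; "wrist_force": force on the tool from outside, world axes, zero at the start; "ft_torque": the same for the moment, N m; "gripper_width": finger opening in m.
Only numpy, scipy, OpenCV 4.12 (cv2) and the standard library are available. Lean on these libraries where they do the work, as an engineer would, in place of code of your own. Each camera call takes 0.05 s, during which the arm holds its last target.

### The job

Clamp the prosthetic forearm in the demo stand: fit the loose crank all the way down onto the square shaft end on top of the stand's grey gear head, without forcing it, and wind it clockwise (seen from above) through full turns until the forearm's mounting block is held against the fixed jaw and the sprung rubber pad is pushed in about half way, never to its stop. Work only with the crank (do not touch the stand or the forearm with the gripper), leave it fitted on the shaft and let go, and leave the other things on the table where they are.

Things in the scene. Friction and masses are not known exactly. Their poses are not given: they have to be found in the camera images.
- crank: Loose steel crank, 0.33 kg, standing on the table on its hub, a block 36 x 36 mm, 40 mm high. Origin at the centre of the hub's underside; x along the arm to the handle, z up. The underside has a square socket 18 mm wide, 24 mm deep, sides parallel to the hub's.
- crank_hub (a point): Centre of the crank's hub, 20 mm above its underside; axes as crank. The two faces across y are free to grip. The arm (18 mm wide, from 24 to 36 mm above the hub's underside) leaves the hub's +x face and ends 71 mm from the hub's axis.
- crank_handle (a point): Centre of the crank's grey handle, an upright round knob 24 mm in diameter, 40 to 80 mm above the hub's underside (this point at 60 mm), 60 mm from the hub's axis along +x. It spins freely about its own upright axis, so it can be held and led round in a circle without turning the gripper.
- stand: Clamp stand, fixed. Origin on the table top plumb under the shaft's axis; the jaws lie on its +y side and close along y; z up. Base plate 170 x 265 mm, 12 mm thick; grey gear head 70 x 70 mm, top at 75 mm, on it a collar 34 mm in diameter up to 79 mm. Clockwise winding closes the jaws about 24 mm a turn: two to three turns in all.
- shaft_top (a point): Top centre of the upright square shaft end, 16 x 16 mm, 101 mm above the table, 22 mm above the collar on which the fitted hub rests; its last 4 mm taper to 10 mm. This point does not turn with it: the square's angle differs each time and must be seen or felt. The socket slips on within about 6 degrees of square, any of four ways; else the hub stays 18 to 20 mm too high.
- fixed_jaw_face (a point): Centre of the fixed jaw's rubber face, 195 mm from the shaft's axis along the stand's +y. The shaft turns stiffly (0.15 N m, about 2.5 N at the handle, 4 N when clamped), and stays where it is left.
- pad_face (a point): Centre of the front of the sprung rubber pad on the moving jaw, 130 mm wide and 50 mm high, looking to the stand's +y. At the start 84 to 91 mm from the shaft's axis.
- pad (a joint): How far the sprung pad is pushed back into the moving jaw, m: 0 free, 0.016 at its stop. The spring gives 2.5 N per mm; sliding the forearm along presses it in by 1 to 4 mm.
- forearm: Pale plastic prosthetic forearm with hand, loose, 0.6 kg, lying along the stand's x (hand to +x) on a grey mounting block 110 x 60 x 40 mm; origin under the block's centre, z up. It lies on the base plate between pad and fixed jaw, to be clamped across the block's 60 mm (y). Top 110 mm above the block's underside.
There are look-alikes about, which are no part of the job. What is meant by the crank is not red, and is the smaller of those in its own colour.

How it is judged:
By the outcome, as a careful person would: the job done as asked, in the order asked, and still so for the second after the job is handed in, with the robot touching nothing.
It also fails if it takes over 72 s, if anything falls off the work surface, if the arm or the gripper's body presses on something with over 40 N, if the wrist force passes 120 N, or if a joint passes its speed limit or range.

## Working session

There is one attempt and no reset: what is moved stays moved. The work goes in short steps, Python scripts to look and compute and a tool call to move; the robot and the scene stay as the last step left them, time stands still between calls to the robot, and variables do not carry over. Pictures are saved under pics/ and viewed, and the job is handed in when it is done.

Besides the shell and the picture viewer there is one more tool, called after "Emit:" as a command line: name --argument value ..., lists and objects as JSON in quotes. arm_command: Moves the arm, as the interface text tells. Its arguments: {"type":"object","properties":{"travel":{"type":"array","items":{"type":"array","items":{"type":"number"}}},"dr":{"type":"array","items":{"type":"array","items":{"type":"number"}}},"fingers":{"type":"array","items":{"type":"number"}},"grip_force":{"type":"number"}},"required":["travel","dr","fingers"]}

```bash
ls; mkdir -p pics; cat > h.py <<'E'
import numpy as np, cv2, pickle
def grab(arm,name,tag):
    im=arm.get_image(name); pickle.dump(im,open(f'pics/{tag}.pkl','wb'))
    c=cv2.cvtColor(im['color'],cv2.COLOR_RGB2BGR); cv2.imwrite(f'pics/{tag}.png',c); return im
def load(tag): return pickle.load(open(f'pics/{tag}.pkl','rb'))
def K(im):
    f=192/np.tan(np.radians(im['fovy'])/2); return f
def ray(im,u,v):
    f=K(im); d=np.array([(u-im['cx'])/f,(v-im['cy'])/f]); p=d.copy()
    for _ in range(30): p=d/(1+im['k1']*(p@p))
    return p
def cam2w(im,p):
    T=np.linalg.inv(im['world_to_cam']); return (T@np.append(p,1))[:3]
def atz(im,u,v,z):
    p=ray(im,u,v); T=np.linalg.inv(im['world_to_cam']); o=T[:3,3]; d=T[:3,:3]@np.array([p[0],-p[1],-1]); return o+d*(z-o[2])/d[2]
def atd(im,u,v,r=1):
    dd=im['depth'][int(v)-r:int(v)+r+1,int(u)-r:int(u)+r+1]; dd=dd[dd>0]; D=np.median(dd); p=ray(im,u,v)
    return cam2w(im,np.array([p[0]*D,-p[1]*D,-D]))
def proj(im,P):
    c=im['world_to_cam']@np.append(P,1); p=np.array([c[0]/-c[2],-c[1]/-c[2]]); p=p*(1+im['k1']*(p@p)); f=K(im)
    return p*f+[im['cx'],im['cy']]
def cloud(im):
    f=K(im); H,W=im['depth'].shape
    uv=np.stack(np.meshgrid(np.arange(W),np.arange(H)),-1).astype(float)
    d=(uv-[im['cx'],im['cy']])/f; p=d.copy()
    for _ in range(30): p=d/(1+im['k1']*(p**2).sum(-1,keepdims=True))
    D=im['depth']; c=np.stack([p[...,0]*D,-p[...,1]*D,-D,np.ones_like(D)],-1)
    w=c@np.linalg.inv(im['world_to_cam']).T; w[D==0]=np.nan; return w[...,:3]
def crop(tag,x0,y0,x1,y1,s,out):
    c=cv2.imread(f'pics/{tag}.png')[y0:y1,x0:x1]; cv2.imwrite(f'pics/{out}.png',cv2.resize(c,None,fx=s,fy=s,interpolation=cv2.INTER_CUBIC))
E
python3 - <<'E'
from plant import arm
from h import *
for n in ['scene','side','wrist']:
    im=grab(arm,n,n+'0'); print(n,im['fovy'],im['cx'],im['cy'],im['k1'],np.linalg.inv(im['world_to_cam'])[:3,3].round(3))
a=[cv2.imread(f'pics/{n}0.png') for n in ['scene','side','wrist']]
print(arm.state())
E
```

```text
pics
scene 57.60005782312474 260.90627509264476 189.12569342213777 -0.07867557413919103 [ 1.1   -0.211  0.572]
side 47.649662490199844 263.19285192388196 190.5815608336109 -0.12339082226604357 [-0.109 -0.883  0.743]
wrist 59.01453594701746 254.90965034661843 192.1598210767812 -0.07169374079165727 [0.549 0.07  0.385]
{'t': 0.15, 'qpos': array([-2.02800003e-01,  2.59209240e-01,  1.53584066e+00,  2.15960968e-05,
        1.34796840e+00, -2.02772367e-01]), 'dq': array([ 0.00046655, -0.00114349, -0.00255889,  0.00019207,  0.00110304,
       -0.00217671]), 'effort': array([ 1.84710952e-03, -4.37643743e+01, -2.84233278e+01,  7.19930883e-02,
        3.80130450e-02, -3.72983607e-06]), 'ee_pos': array([5.49587242e-01, 1.16237672e-04, 2.17986958e-01]), 'orientation': array([-2.22062734e+00, -2.22055534e+00,  1.20404666e-03]), 'wrist_force': array([-0.02514255,  0.65206607,  0.64373944]), 'ft_torque': array([0.00984854, 0.03335384, 0.01265901]), 'gripper_width': 0.0929281575076462}
```

View pics/scene0.png

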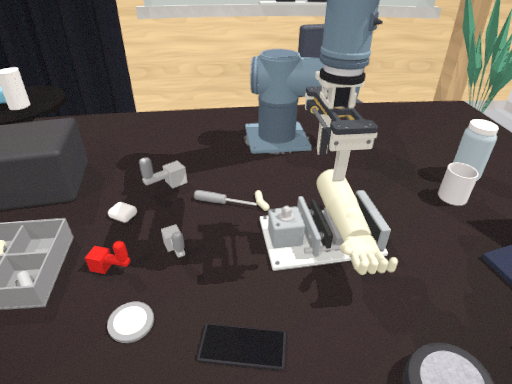

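View pics/side0.png

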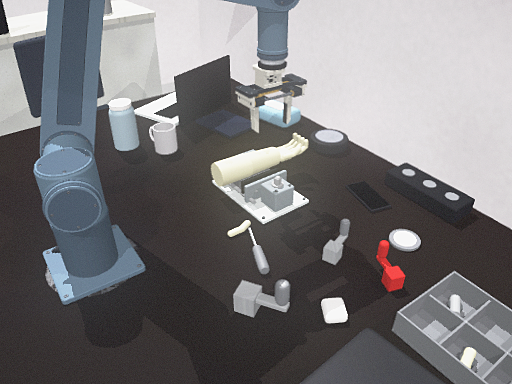

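View pics/wrist0.png

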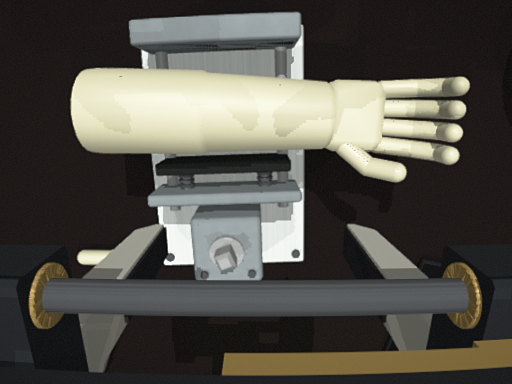

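The scene view shows two grey cranks, at about (170,173) and (173,240), and a red one at (105,258). The stand's shaft is at about (287,212). The wrist view shows the square shaft end at about (226,258).

```bash
python3 - <<'E'
from h import *
crop('scene0',110,140,220,270,5,'c1')
crop('side0',220,200,370,330,5,'c2')
crop('wrist0',170,180,300,300,6,'c3')
s=load('scene0'); w=load('wrist0'); d=load('side0')
print('shaft wrist', atz(w,226,258,.101), atd(w,226,258))
print('shaft scene', atz(s,287,209,.101), 'side',atz(d,278,178,.101))
E
```

```text
shaft wrist [ 0.52228569 -0.06551098  0.101     ] [ 0.52239171 -0.0649764   0.1021178 ]
shaft scene [ 0.52824554 -0.07103108  0.101     ] side [ 0.51953083 -0.07341174  0.101     ]
```

View pics/c1.png

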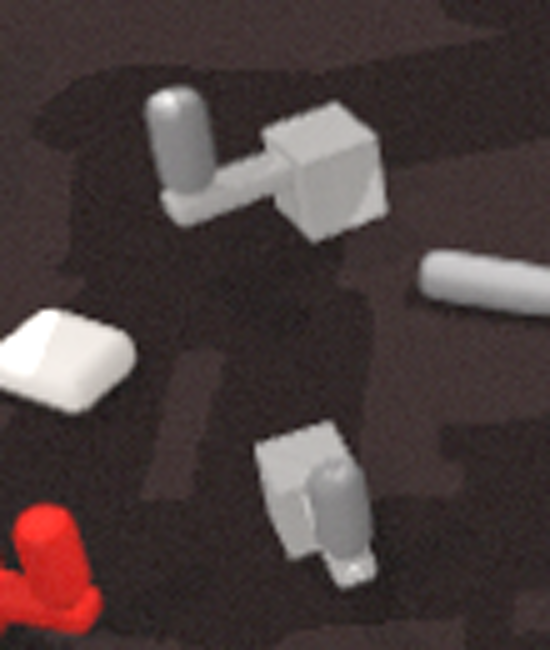

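View pics/c2.png

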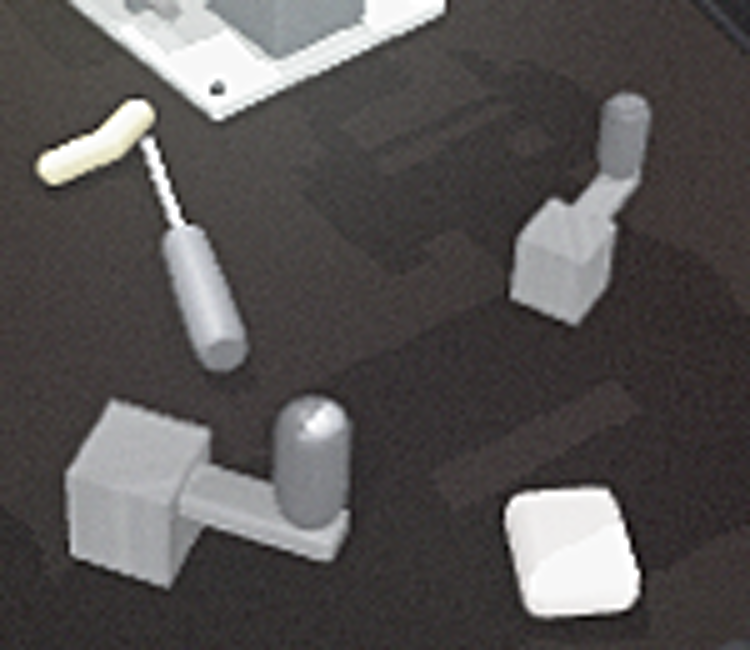

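View pics/c3.png

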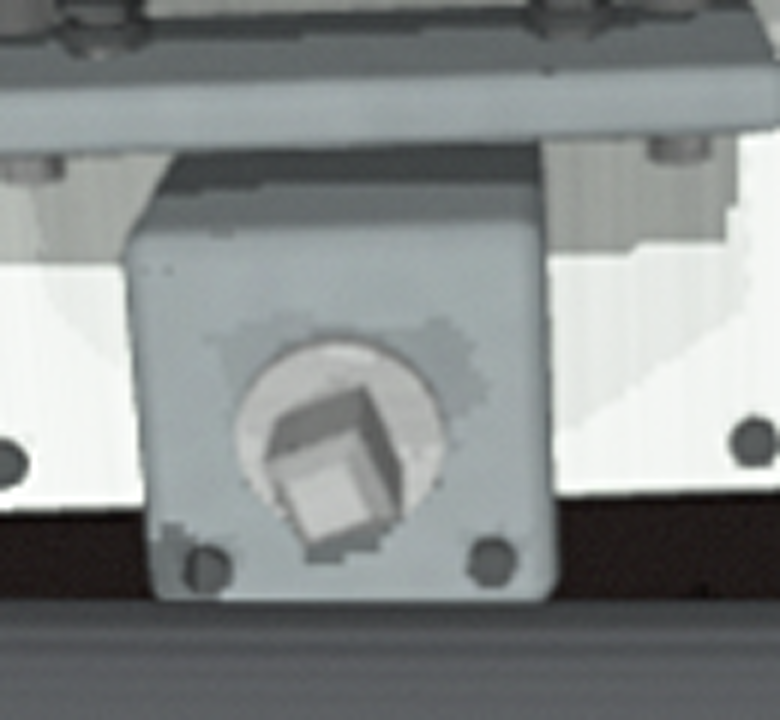

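The smaller grey crank is the one at scene (173,240). The shaft square, as seen from the wrist, is rotated by roughly 20° from the stand's axes.

```bash
cat >> h.py <<'E'
def cp(x,y,x0,y0,s): return (x+.5)/s-.5+x0,(y+.5)/s-.5+y0
E
python3 - <<'E'
from h import *
s=load('scene0'); w=load('wrist0'); d=load('side0')
P=np.array([atz(w,*cp(x,y,170,180,6),.101)[:2] for x,y in [(285,487),(352,460),(380,520),(310,545)]])
print('shaft sq',P.round(4),P.mean(0)); e=np.roll(P,-1,0)-P; print(np.linalg.norm(e,axis=1),np.degrees(np.arctan2(e[:,1],e[:,0]))%90)
P=np.array([atz(d,*cp(x,y,220,200,5),.04)[:2] for x,y in [(555,200),(613,225),(575,265),(518,240)]])
print('hub side',P.round(4),P.mean(0)); e=np.roll(P,-1,0)-P; print(np.linalg.norm(e,axis=1),np.degrees(np.arctan2(e[:,1],e[:,0]))%90)
P=np.array([atz(d,*cp(x,y,220,200,5),.04)[:2] for x,y in [(115,400),(210,430),(165,490),(70,465)]])
e=np.roll(P,-1,0)-P; print('big?',np.linalg.norm(e,axis=1))
print('handle top',atz(d,*cp(627,104,220,200,5),.08),atz(s,*cp(338,472,110,140,5),.08))
print('hub corner scene',[atz(s,*cp(x,y,110,140,5),.04).round(4) for x,y in [(255,445),(330,422)]])
# stand edges via wrist: fixed jaw top line / gear head edges
for (a,b) in [((137,240),(540,222)),((152,595),(550,597))]:
  A,B=[atz(w,*cp(*q,170,180,6),.075) for q in (a,b)]; print('gear edge',A.round(4),B.round(4),np.degrees(np.arctan2(*(B-A)[[1,0]])))
E
```

```text
shaft sq [[ 0.514  -0.0683]
 [ 0.5244 -0.0638]
 [ 0.5285 -0.0738]
 [ 0.5176 -0.0781]] [ 0.52112315 -0.07098893]
[0.01130123 0.0108389  0.01169024 0.01041421] [23.7805349  22.17325388 21.60898641 20.01115819]
hub side [[ 0.5124 -0.3038]
 [ 0.5228 -0.3347]
 [ 0.4872 -0.3454]
 [ 0.477  -0.3156]] [ 0.49983412 -0.32485176]
[0.03263725 0.03715941 0.03147961 0.03734446] [18.5849992  16.69032347 18.95865698 18.47718284]
big? [0.04626644 0.0401507  0.04376735 0.04325295]
handle top [ 0.55719316 -0.30285896  0.08      ] [ 0.55700703 -0.30446689  0.08      ]
hub corner scene [array([ 0.4906, -0.3505,  0.04  ]), array([ 0.4785, -0.3176,  0.04  ])]
gear edge [ 0.4882 -0.0376  0.075 ] [ 0.5531 -0.0343  0.075 ] 2.8577202724229283
gear edge [ 0.4876 -0.1013  0.075 ] [ 0.5551 -0.1013  0.075 ] 0.006219319958777379
```

Emit:
arm_command --travel '[[-345, -60, 0], [-345, -60, 0], [-345, -60, 0], [-345, -60, 0], [-345, -60, 0], [-345, -60, 0], [-345, -60, 0], [-345, -60, 0], [-345, -60, 0], [-345, -60, 0], [-345, -60, 0], [-345, -60, 0]]' --dr '[[0, 0, 71], [0, 0, 71], [0, 0, 71], [0, 0, 71], [0, 0, 71], [0, 0, 71], [0, 0, 71], [0, 0, 71], [0, 0, 71], [0, 0, 71], [0, 0, 71], [0, 0, 71]]' --fingers '[0, 0, 0, 0, 0, 0, 0, 0, 0, 0, 0, 0]'

```text
t: 1.15
ee_pos: [0.4897, -0.3449, 0.2181]
orientation: [-3.097, -0.523, 0.001]
wrist_force: [-0.2, 0.8, 0.6]
gripper_width: 0.093
```

```bash
python3 - <<'E'
from plant import arm
from h import *
grab(arm,'wrist','w1'); st=arm.state(); print(st['t'],st['ee_pos'],st['orientation'],st['qpos'])
crop('w1',0,0,512,384,1.5,'w1b')
C=cloud(load('wrist0')); c=C.reshape(-1,3)
# heights along stand y near x=.52
for y in np.arange(-.11,.14,.006):
    m=(abs(c[:,1]-y)<.003)&(c[:,0]>.47)&(c[:,0]<.58)
    if m.sum()>5: print(round(y+.071,3),np.percentile(c[m,2],[5,50,95]).round(3))
E
```

```text
1.2 [ 0.48993116 -0.34440351  0.21835368] [-3.09666644e+00 -5.24555341e-01  5.34494854e-04] [-7.98911766e-01  3.47098243e-01  1.41239132e+00  1.84479202e-04
  1.38296491e+00  4.36248658e-01]
-0.039 [0.011 0.013 0.014]
-0.033 [0.012 0.013 0.075]
-0.027 [0.012 0.076 0.078]
-0.021 [0.012 0.076 0.079]
-0.015 [0.012 0.075 0.077]
-0.009 [0.012 0.075 0.08 ]
-0.003 [0.013 0.076 0.102]
0.003 [0.013 0.076 0.102]
0.009 [0.013 0.077 0.1  ]
0.015 [0.013 0.076 0.08 ]
0.021 [0.013 0.076 0.077]
0.027 [0.012 0.076 0.077]
0.033 [0.03  0.065 0.076]
0.039 [0.031 0.052 0.07 ]
0.045 [0.069 0.071 0.072]
0.051 [0.071 0.072 0.073]
0.057 [0.013 0.063 0.073]
0.063 [0.012 0.053 0.3  ]
0.069 [0.031 0.286 0.307]
0.075 [0.066 0.295 0.314]
0.081 [0.068 0.261 0.318]
0.087 [0.021 0.311 0.327]
0.093 [0.318 0.334 0.338]
0.099 [0.319 0.321 0.327]
0.105 [0.099 0.318 0.327]
0.111 [0.1   0.106 0.321]
0.117 [0.106 0.109 0.113]
0.123 [0.109 0.112 0.116]
0.129 [0.111 0.113 0.117]
0.135 [0.111 0.114 0.118]
0.141 [0.11  0.113 0.117]
0.147 [0.108 0.112 0.116]
0.153 [0.103 0.108 0.113]
0.159 [0.095 0.103 0.109]
0.165 [0.087 0.097 0.105]
0.171 [0.012 0.029 0.095]
0.177 [0.012 0.013 0.031]
0.183 [0.012 0.013 0.03 ]
0.189 [0.012 0.013 0.03 ]
0.195 [0.013 0.046 0.073]
0.201 [0.071 0.073 0.074]
0.207 [0.072 0.073 0.074]
```

View pics/w1b.png

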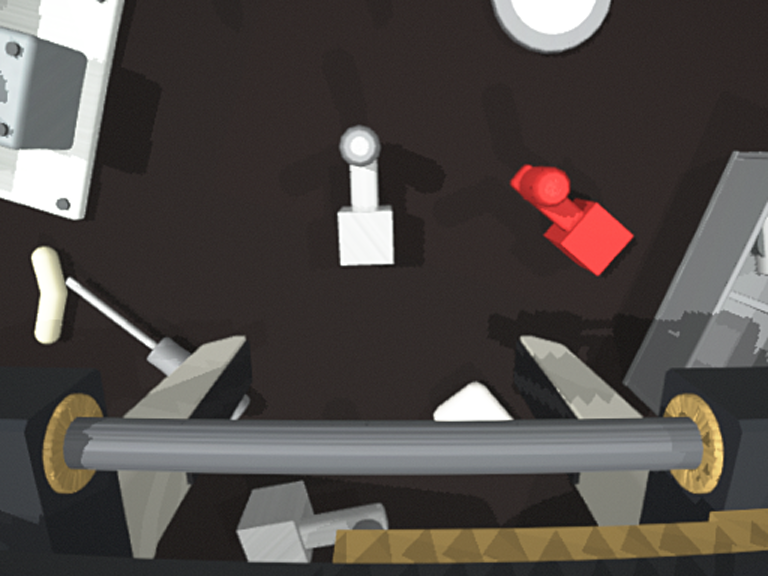

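The wrist view shows the wanted crank upright at about (366,236), nearly aligned with the tool. The red crank is to its right at (585,235), and the larger crank is behind at (290,525).

```bash
python3 - <<'E'
from h import *
crop('w1',205,70,285,190,6,'w1c')
w=load('w1'); 
print('red handle',atz(w,548/1.5,185/1.5,.08),atd(w,548/1.5,185/1.5), 'red hub',atd(w,595/1.5,232/1.5))
C=cloud(w); m=C[130:184,215:275]; print('hub z',np.nanmax(m[...,2]))
E
```

```text
red handle [ 0.57185056 -0.41924546  0.08      ] [ 0.5717978  -0.41894316  0.08094301] red hub [ 0.55589909 -0.47551798  0.04082754]
hub z 0.04357771427405671
```

View pics/w1c.png

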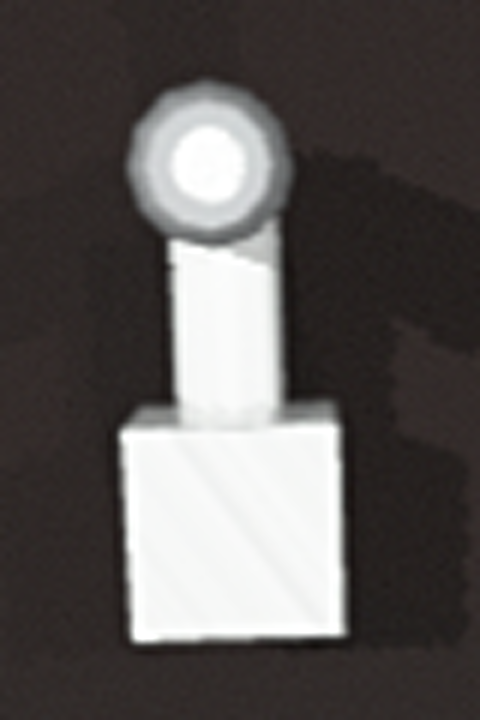

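```bash
python3 - <<'E'
from h import *
from scipy.spatial.transform import Rotation as R
w=load('w1')
P=np.array([atz(w,*cp(x,y,205,70,6),.04)[:2] for x,y in [(119,429),(341,426),(348,634),(132,641)]])
e=np.roll(P,-1,0)-P; print(P.round(4),P.mean(0).round(4),np.linalg.norm(e,axis=1).round(4),(np.degrees(np.arctan2(e[:,1],e[:,0]))%90).round(2))
h=atz(w,*cp(208,163,205,70,6),.08); c=P.mean(0); print('handle',h, np.degrees(np.arctan2(h[1]-c[1],h[0]-c[0])),np.hypot(*(h[:2]-c)))
Rt=R.from_rotvec([-3.0967,-.5246,.0005]).as_matrix(); p=np.array([.4897,-.3447,.2183])
print(Rt.round(3)); print('tool yaw x',np.degrees(np.arctan2(Rt[1,0],Rt[0,0])))
for z in (.005,): print('delta tool',(Rt.T@(np.append(c,z)-p)*1000).round(1))
E
```

```text
[[ 0.51   -0.3037]
 [ 0.5228 -0.339 ]
 [ 0.4894 -0.3521]
 [ 0.4759 -0.3172]] [ 0.4995 -0.328 ] [0.0375 0.0359 0.0374 0.0366] [19.96 21.42 21.13 21.53]
handle [ 0.55609911 -0.30603158  0.08      ] 21.234322550446883 0.06069031795827672
[[ 0.944  0.329 -0.   ]
 [ 0.329 -0.944  0.001]
 [-0.    -0.001 -1.   ]]
tool yaw x 19.22994878913031
delta tool [ 14.8 -12.3 213.3]
```

Emit:
arm_command --travel '[[15, -12, 30], [15, -12, 70], [15, -12, 110], [15, -12, 145], [15, -12, 175], [15, -12, 195], [15, -12, 206], [15, -12, 212], [15, -12, 213], [15, -12, 213], [15, -12, 213], [15, -12, 213], [15, -12, 213], [15, -12, 213], [15, -12, 213]]' --dr '[[0, 0, -2], [0, 0, -2], [0, 0, -2], [0, 0, -2], [0, 0, -2], [0, 0, -2], [0, 0, -2], [0, 0, -2], [0, 0, -2], [0, 0, -2], [0, 0, -2], [0, 0, -2], [0, 0, -2], [0, 0, -2], [0, 0, -2]]' --fingers '[0.3, 0.3, 0.3, 0.3, 0.3, 0.3, 0.3, 0.3, 0.3, 1, 1, 1, 1, 1, 1]' --grip_force 35

```text
t: 2.45
ee_pos: [0.5006, -0.329, 0.0066]
orientation: [3.088, 0.572, 0.001]
wrist_force: [-0.5, 0.4, 5.6]
gripper_width: 0.0354
```

```bash
python3 - <<'E'
from plant import arm
from h import *
grab(arm,'wrist','w2'); st=arm.state(); print(st['t'],st['ee_pos'],st['orientation'],st['gripper_width'],st['wrist_force'])
grab(arm,'side','s2'); crop('s2',250,180,400,310,5,'s2c')
E
```

```text
2.5 [ 0.50054988 -0.32898817  0.00651034] [3.08825059e+00 5.72295567e-01 1.03017183e-03] 0.03632825274321427 [-0.46152218  1.63847448  6.38091172]
```

View pics/w2.png

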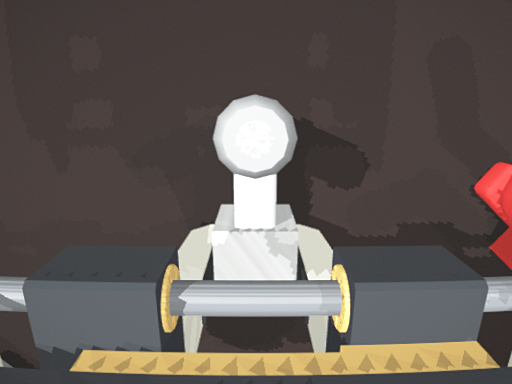

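View pics/s2c.png

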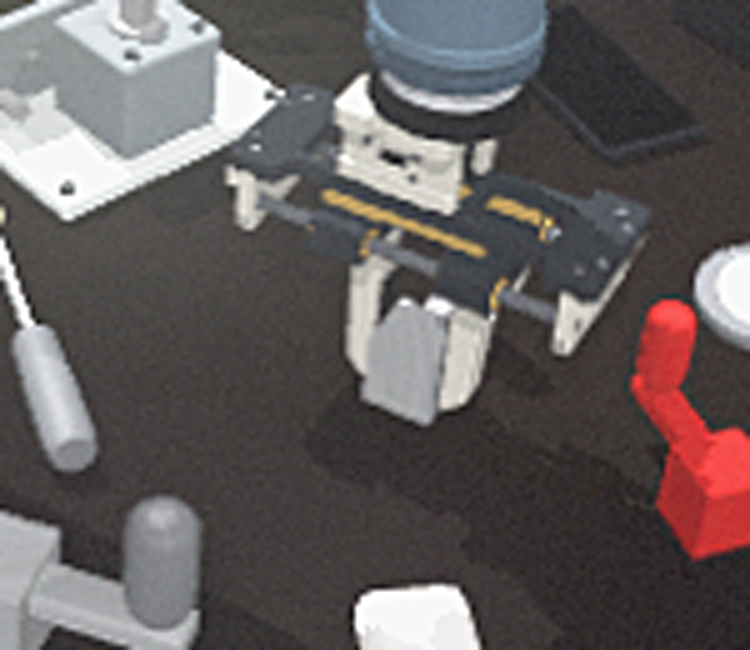

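The crank is gripped squarely at the hub (opening 36 mm). Next I lift it and take a closer look at the shaft on the way.

Emit:
arm_command --travel '[[0, 0, -15], [0, 0, -50], [0, 0, -90], [0, 0, -130], [0, -20, -165], [0, -55, -190], [0, -95, -205], [1, -135, -215], [2, -170, -225], [2, -200, -230], [2, -220, -235], [2, -232, -235], [2, -232, -235], [2, -232, -235], [2, -232, -235]]' --dr '[[0, 0, 0], [0, 0, 0], [0, 0, 0], [0, 0, 0], [0, 0, 0], [0, 0, 0], [0, 0, 0], [0, 0, 0], [0, 0, 0], [0, 0, 0], [0, 0, 0], [0, 0, 0], [0, 0, 0], [0, 0, 0], [0, 0, 0]]' --fingers '[1, 1, 1, 1, 1, 1, 1, 1, 1, 1, 1, 1, 1, 1, 1]'

```text
t: 3.8
ee_pos: [0.4193, -0.1123, 0.2401]
orientation: [3.089, 0.572, -0.001]
wrist_force: [-0.6, -0.1, -3.7]
gripper_width: 0.0359
```

```bash
python3 - <<'E'
from plant import arm
from h import *
grab(arm,'wrist','w3'); st=arm.state(); print(st['t'],st['ee_pos'],st['orientation'],st['gripper_width'],st['wrist_force'])
w=load('w3'); print(proj(w,[.521,-.071,.101]))
crop('w3',0,0,512,384,1.5,'w3b')
crop('scene0',250,190,320,250,8,'sc'); crop('side0',240,155,310,220,8,'sd')
E
```

```text
3.85 [ 0.41934899 -0.11243742  0.24008962] [-3.08911308e+00 -5.71191261e-01  1.06312422e-03] 0.03574762390264147 [ 0.94768105  0.71378197 -4.03289392]
[253.70320411  55.6364765 ]
```

View pics/w3b.png

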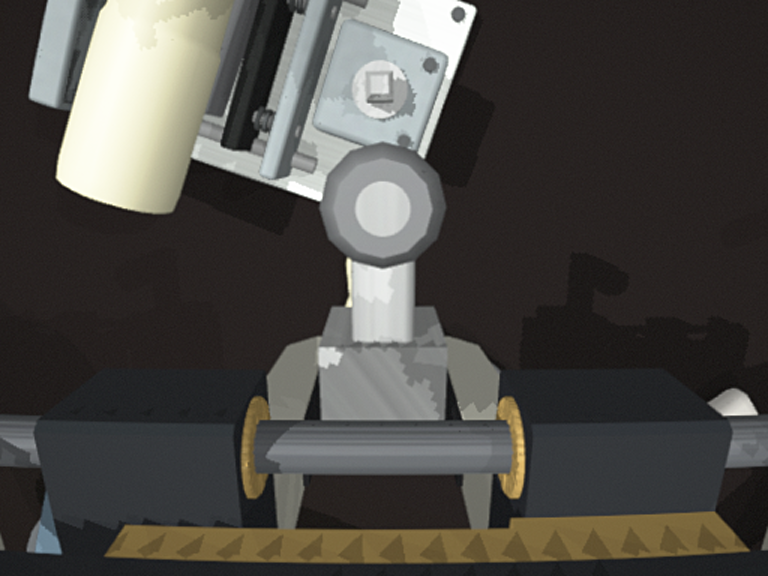

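View pics/sc.png

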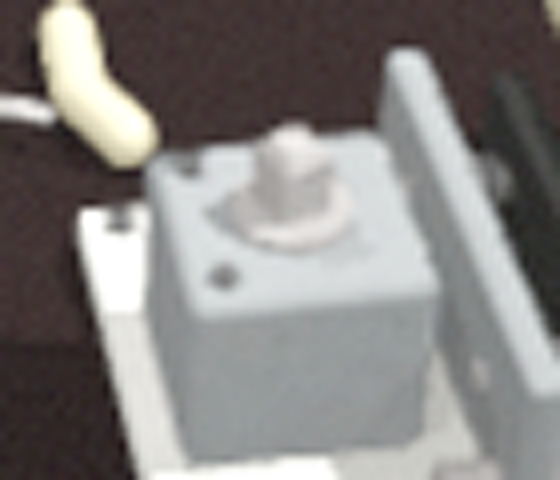

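View pics/sd.png

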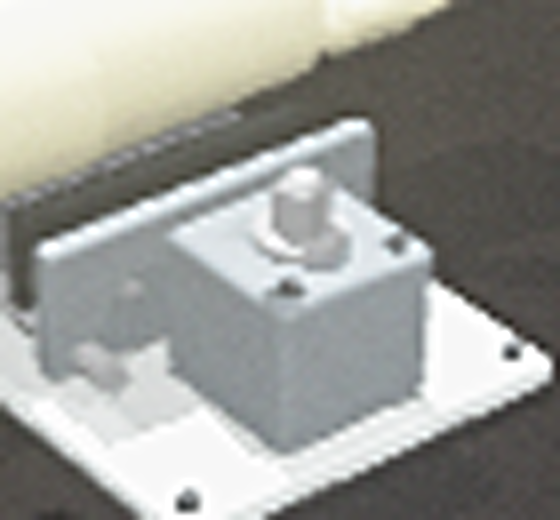

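The shaft is in plain view at about (381,84) and its square looks nearly aligned with the tool.

```bash
python3 - <<'E'
from h import *
print(atz(load('scene0'),*cp(292,140,250,190,8),.101),atz(load('side0'),*cp(302,175,240,155,8),.101))
crop('w3',225,25,285,85,10,'w3c')
E
```

```text
[ 0.52143412 -0.07175661  0.101     ] [ 0.5229157  -0.06573821  0.101     ]
```

View pics/w3c.png

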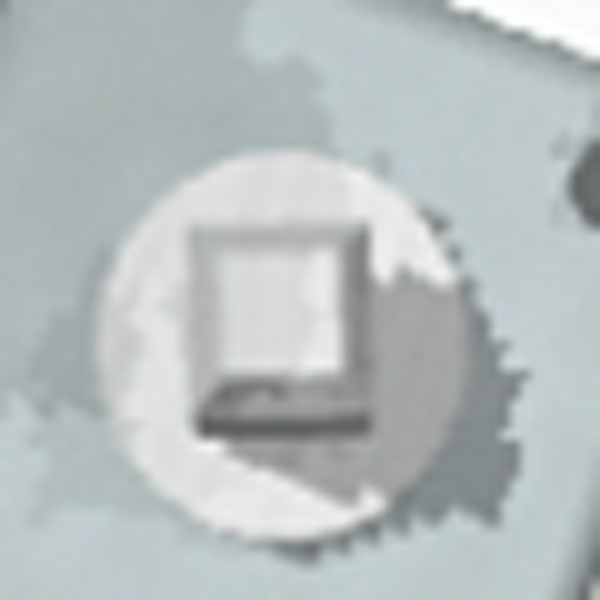

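```bash
python3 - <<'E'
from h import *
from scipy.spatial.transform import Rotation as R
w=load('w3')
for z,q in [(.101,[(215,245),(345,248),(343,375),(215,375)]),(.097,[(190,230),(370,230),(370,405),(195,410)])]:
    P=np.array([atz(w,*cp(x,y,225,25,10),z)[:2] for x,y in q]); e=np.roll(P,-1,0)-P
    print(P.mean(0).round(4),np.linalg.norm(e,axis=1).round(4),(np.degrees(np.arctan2(e[:,1],e[:,0]))%90).round(2))
print('collar',atz(w,*cp(282,345,225,25,10),.079))
Rt=R.from_rotvec([-3.08911308e+00,-5.71191261e-01,1.06312422e-03]).as_matrix(); p=np.array([ 0.41934899,-0.11243742,0.24008962])
print('toolx',np.degrees(np.arctan2(Rt[1,0],Rt[0,0])))
hz=p[2]+.0735
h=atz(w,383/1.5-.17,208/1.5-.17,hz); print('handle tool',Rt.T@(h-p), atd(w,255,138))
w2=load('w2'); p2=np.array([.50055,-.32899,.00651]); print('w2 handle tool',Rt.T@(atz(w2,255,136,.08)-p2))
t=np.array([.5213,-.0710]); print('delta',Rt.T@(np.append(t,.13)-p)*1000)
print((np.degrees(np.arctan2(t[1],t[0]))))
E
```

```text
[ 0.5206 -0.07  ] [0.0111 0.0104 0.011  0.0106] [19.75 20.23 21.02 20.76]
[ 0.5205 -0.0702] [0.0155 0.0145 0.0152 0.0149] [21.02 21.26 22.59 22.34]
collar [ 0.52057992 -0.07013926  0.079     ]
toolx 20.951871733618916
handle tool [ 0.06000734 -0.00114181 -0.07353843] [ 0.47520886 -0.08979626  0.3143355 ]
w2 handle tool [ 0.06060956 -0.00112662 -0.07352882]
delta [110.09840652  -2.21560452 110.01920118]
-7.755846920004322
```

Emit:
arm_command --travel '[[25, 0, 0], [60, -1, 20], [90, -2, 50], [110, -2, 85], [110, -2, 105], [110, -2, 118], [110, -2, 122], [110, -2, 122], [110, -2, 122]]' --dr '[[0, 0, 0], [0, 0, 0], [0, 0, 0], [0, 0, 0], [0, 0, 0], [0, 0, 0], [0, 0, 0], [0, 0, 0], [0, 0, 0]]' --fingers '[1, 1, 1, 1, 1, 1, 1, 1, 1]'

```text
t: 4.6
ee_pos: [0.5215, -0.071, 0.1189]
orientation: [3.089, 0.571, 0.0]
wrist_force: [0.8, 0.8, -3.2]
gripper_width: 0.0357
```

```bash
python3 - <<'E'
from plant import arm
from h import *
st=arm.state(); print(st['t'],st['ee_pos'],st['orientation'],st['gripper_width'],st['wrist_force'])
grab(arm,'scene','a4');grab(arm,'side','b4')
crop('a4',230,160,340,260,5,'a4c'); crop('b4',230,120,330,220,5,'b4c')
a=cv2.hconcat([cv2.resize(cv2.imread('pics/a4c.png'),(400,364)),cv2.resize(cv2.imread('pics/b4c.png'),(400,364))]); cv2.imwrite('pics/ab4.png',a)
E
```

```text
4.6 [ 0.52152552 -0.07102207  0.1188548 ] [3.08909011e+00 5.70898189e-01 3.51950932e-04] 0.03570531219743263 [ 0.82487548  0.83227389 -3.24615656]
```

View pics/ab4.png

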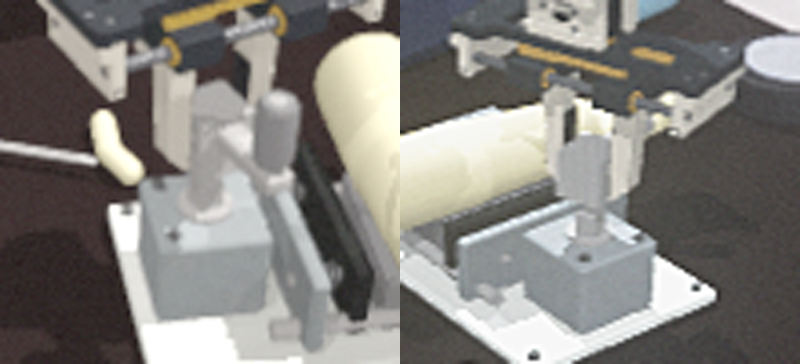

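The hub hangs centred just above the shaft in both views. I will lower it gently and watch the force.

Emit:
arm_command --travel '[[0, 0, 4], [0, 0, 8], [0, 0, 11], [0, 0, 14], [0, 0, 16], [0, 0, 18], [0, 0, 18]]' --dr '[[0, 0, 0], [0, 0, 0], [0, 0, 0], [0, 0, 0], [0, 0, 0], [0, 0, 0], [0, 0, 0]]' --fingers '[1, 1, 1, 1, 1, 1, 1]'

```text
t: 5.28
ee_pos: [0.521, -0.0703, 0.1003]
orientation: [3.089, 0.573, -0.0]
wrist_force: [0.4, -0.1, -3.8]
gripper_width: 0.0362
```

Past the taper (the underside is about 7 mm below the shaft top) with no added force, so the fit is good.

Emit:
arm_command --travel '[[0, 0, 4], [0, 0, 8], [0, 0, 11], [0, 0, 13], [0, 0, 14], [0, 0, 14]]' --dr '[[0, 0, 0], [0, 0, 0], [0, 0, 0], [0, 0, 0], [0, 0, 0], [0, 0, 0]]' --fingers '[1, 1, 1, 1, 1, 1]'

```text
t: 5.78
ee_pos: [0.521, -0.0703, 0.0864]
orientation: [3.089, 0.572, -0.0]
wrist_force: [0.8, -1.7, -5.6]
gripper_width: 0.0358
```

Emit:
arm_command --travel '[[0, 0, 1], [0, 0, 1], [0, 0, 1], [0, 0, 1], [0, 0, 1], [0, 0, -20], [0, 0, -55], [0, 0, -95], [0, 0, -130], [0, 0, -150], [0, 0, -150]]' --dr '[[0, 0, 0], [0, 0, 0], [0, 0, 0], [0, 0, 0], [0, 0, 0], [0, 0, 0], [0, 0, 0], [0, 0, 0], [0, 0, 0], [0, 0, 0], [0, 0, 0]]' --fingers '[1, 0.4, 0.4, 0.4, 0.4, 0.4, 0.4, 0.4, 0.4, 0.4, 0.4]'

```text
t: 6.7
ee_pos: [0.5237, -0.0709, 0.2425]
orientation: [3.084, 0.572, 0.014]
wrist_force: [0.6, 0.2, 0.6]
gripper_width: 0.0562
```

```bash
python3 - <<'E'
from plant import arm
from h import *
st=arm.state(); print(st['t'],st['ee_pos'],st['orientation'],st['gripper_width'],st['wrist_force'],st['qpos'])
for n,t in [('scene','a5'),('side','b5'),('wrist','w5')]: grab(arm,n,t)
crop('a5',230,160,390,280,2.5,'a5c'); crop('b5',200,120,360,240,2.5,'b5c')
a=cv2.hconcat([cv2.imread('pics/a5c.png'),cv2.imread('pics/b5c.png')]); cv2.imwrite('pics/ab5.png',a)
crop('w5',0,0,512,384,1.5,'w5b')
E
```

```text
6.7 [ 0.52374885 -0.07092633  0.2425002 ] [3.08378301 0.57202158 0.01441438] 0.05618043765880013 [0.61326863 0.21107881 0.57449931] [-3.45932457e-01  1.97680891e-01  1.55527058e+00  1.80556031e-04
  1.37809580e+00  8.58012517e-01]
```

View pics/ab5.png

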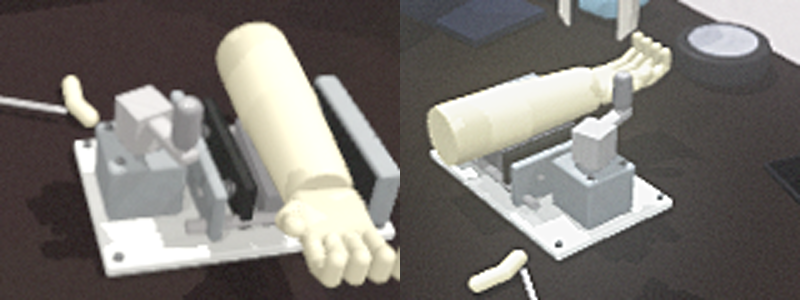

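View pics/w5b.png

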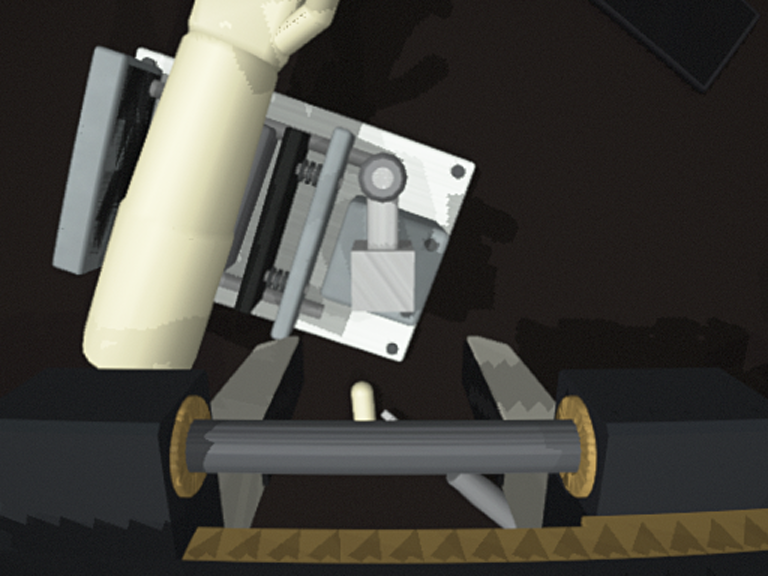

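The hub sits on the collar with the arm pointing to about (382,178) in the wrist view. I'll check its height and measure the pad and jaw positions.

```bash
python3 - <<'E'
from h import *
w=load('w5'); C=cloud(w)
print('hub top',np.nanmedian(C[175:200,240:270,2]),'handle top',np.nanmedian(C[115:122,251:258,2]))
print('handle',atz(w,254.3,118.3,.159),'hub',[atz(w,*q,.119).round(4) for q in [(234,167),(276.5,167.5),(276,208),(234.5,209)]])
crop('w5',30,20,250,240,3.6,'w5c'); crop('wrist0',120,0,320,220,3.5,'w0c')
E
```

```text
hub top 0.120134027762059 handle top 0.16010165515703645
handle [ 0.576379   -0.04752039  0.159     ] hub [array([ 0.5306, -0.0465,  0.119 ]), array([ 0.5433, -0.0805,  0.119 ]), array([ 0.5096, -0.0937,  0.119 ]), array([ 0.4956, -0.0599,  0.119 ])]
```

View pics/w5c.png

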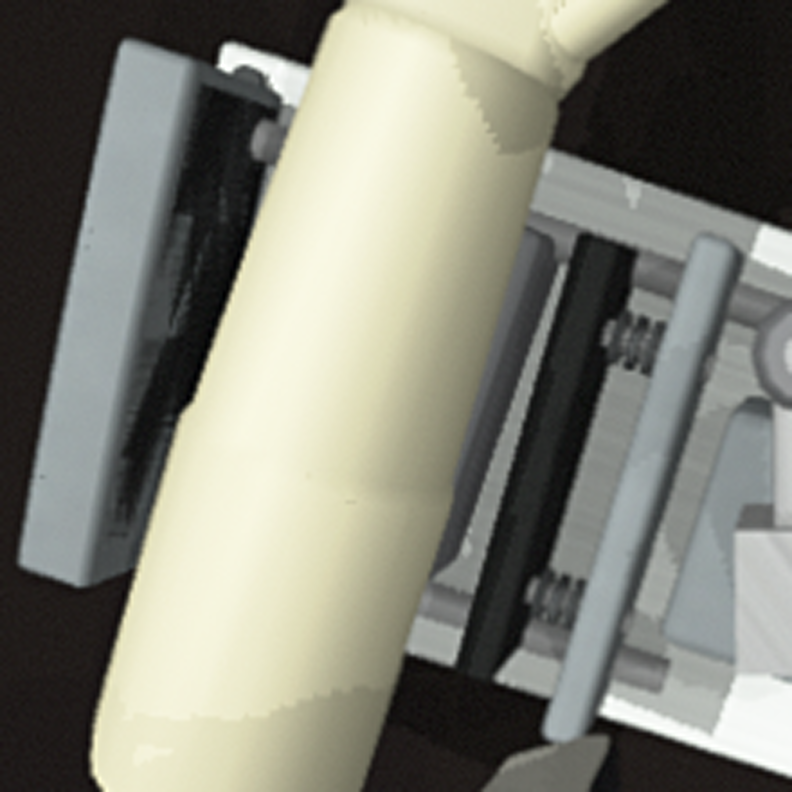

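View pics/w0c.png

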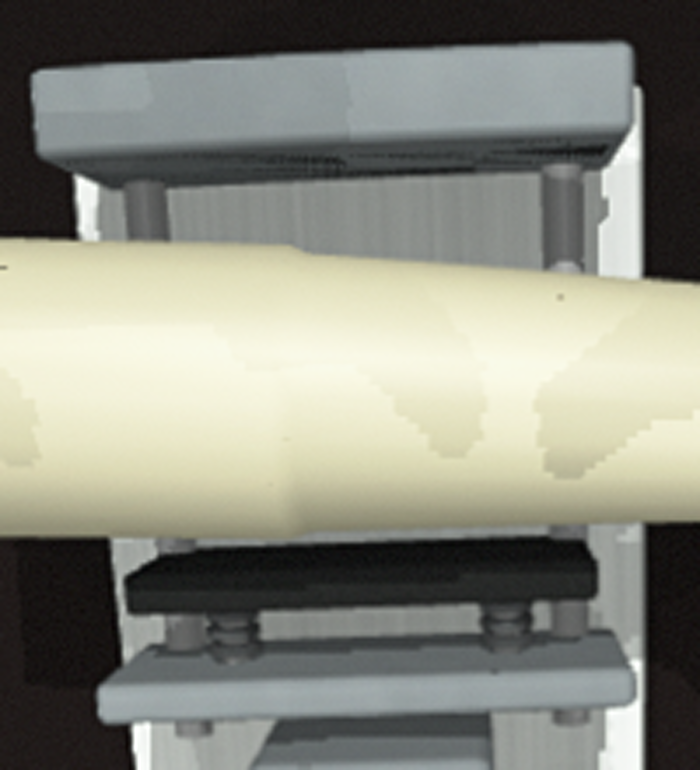

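```bash
python3 - <<'E'
from h import *
w=load('w5'); C=cloud(w); S=np.array([.5213,-.0709])
def q(x,y,z): return atz(w,*cp(x,y,30,20,3.6),z)[:2]
def dep(x,y): u,v=cp(x,y,30,20,3.6); return atd(w,u,v)
print('pad top',dep(560,380),dep(520,560),'jaw',dep(640,480),dep(570,720),'fix',dep(130,200),dep(60,540),'block',dep(490,440))
for nm,a,b,z in [('pad front',(582,238),(463,662),.068),('pad back',(636,250),(500,672),.068),('jaw front',(695,240),(545,730),.073),('jaw back',(738,258),(585,738),.073),('fix front',(200,62),(97,582),.073),('fix back',(122,42),(20,562),.073),('block front',(555,245),(440,575),.05)]:
    A,B=q(*a,z),q(*b,z); d=(A-B)/np.linalg.norm(A-B); n=np.array([-d[1],d[0]]); 
    print(nm,'yaw',np.degrees(np.arctan2(d[1],d[0])).round(2),'dist',((A-S)@n).round(4),'len',np.linalg.norm(A-B).round(4))
E
```

```text
pad top [0.54275846 0.01222232 0.06786438] [0.49126744 0.00701413 0.06831584] jaw [ 0.52560876 -0.01764429  0.0730091 ] [ 0.45290345 -0.02139856  0.07274688] fix [0.54801529 0.13473198 0.07279709] [0.45116444 0.1314918  0.07360598] block [0.51374515 0.03235334 0.03345753]
pad front yaw 2.39 dist 0.087 len 0.1238
pad back yaw 0.75 dist 0.0742 len 0.1249
jaw front yaw 2.16 dist 0.058 len 0.143
jaw back yaw 1.98 dist 0.0462 len 0.1408
fix front yaw 2.79 dist 0.1932 len 0.1452
fix back yaw 2.09 dist 0.2155 len 0.1456
block front yaw -1.39 dist 0.1007 len 0.1024
```

Emit:
arm_command --travel '[[20, 0, 0], [40, 0, 10], [60, 0, 20], [60, 0, 30], [60, 0, 30], [60, 0, 30], [60, 0, 30], [60, 0, 30], [60, 0, 30], [60, 0, 30], [60, 0, 30], [60, 0, 30]]' --dr '[[0, 0, -7], [0, 0, -14], [0, 0, -21], [0, 0, -28], [0, 0, -35], [0, 0, -42], [0, 0, -49], [0, 0, -56], [0, 0, -63], [0, 0, -69], [0, 0, -69], [0, 0, -69]]' --fingers '[0.4, 0.4, 0.4, 0.4, 0.4, 0.4, 0.4, 0.4, 0.4, 0.4, 0.4, 0.4]'

```text
t: 7.85
ee_pos: [0.5761, -0.0484, 0.2048]
orientation: [-2.223, -2.216, 0.003]
wrist_force: [0.0, 0.4, -1.1]
gripper_width: 0.0561
```

```bash
python3 - <<'E'
from plant import arm
from h import *
st=arm.state(); print(st['t'],st['ee_pos'],st['orientation'],st['gripper_width'],st['wrist_force'],st['qpos'])
grab(arm,'wrist','w6'); crop('w6',0,0,512,384,1.5,'w6b')
st=arm.state(); print(st['t'],st['ee_pos'],st['orientation'])
E
```

```text
7.85 [ 0.57607089 -0.04840184  0.20481645] [-2.22297961 -2.2157498   0.00255686] 0.05606534335004352 [ 0.01315381  0.40073247 -1.14008063] [-2.76685877e-01  3.20295319e-01  1.48434469e+00  1.07246995e-05
  1.34030671e+00 -2.73430743e-01]
7.9 [ 0.57625419 -0.04845232  0.20517268] [-2.22354655e+00 -2.21595488e+00  2.09982847e-03]
```

View pics/w6b.png

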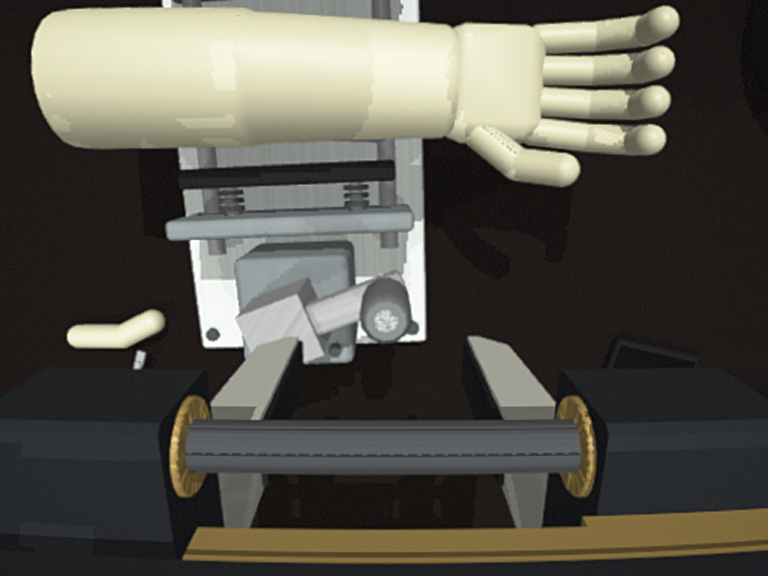

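```bash
python3 - <<'E'
from h import *
w=load('w6')
print('handle',atz(w,385/1.5,319/1.5,.159),'thumb',atd(w,565/1.5,175/1.5),atd(w,490/1.5,135/1.5),'arm low edge',atd(w,300/1.5,135/1.5), atd(w,150/1.5,140/1.5))
E
```

```text
handle [ 0.57643216 -0.04731542  0.159     ] thumb [0.66635504 0.01346921 0.11480286] [0.63213158 0.03333004 0.09330323] arm low edge [0.53189695 0.03337536 0.09515425] [0.45204447 0.03198533 0.09735959]
```

Emit:
arm_command --travel '[[0, 1, 20], [0, 1, 45], [0, 1, 65], [0, 1, 75], [0, 1, 78], [0, 1, 78], [0, 1, 78], [0, 1, 78], [0, 1, 78], [0, 1, 78], [0, 1, 78]]' --dr '[[0, 0, 0], [0, 0, 0], [0, 0, 0], [0, 0, 0], [0, 0, 0], [0, 0, 0], [0, 0, 0], [0, 0, 0], [0, 0, 0], [0, 0, 0], [0, 0, 0]]' --fingers '[0.4, 0.4, 0.4, 0.4, 0.4, 0.4, 1, 1, 1, 1, 1]' --grip_force 25

```text
t: 8.82
ee_pos: [0.5783, -0.0487, 0.1294]
orientation: [2.221, 2.221, 0.001]
wrist_force: [0.0, -1.2, 0.0]
gripper_width: 0.0274
```

```bash
python3 - <<'E'
from plant import arm
from h import *
st=arm.state(); print(st['t'],st['ee_pos'],st['orientation'],st['gripper_width'],st['wrist_force'])
grab(arm,'scene','a7'); crop('a7',220,130,380,270,4,'a7c')
grab(arm,'side','b7'); crop('b7',220,130,330,220,5,'b7c')
e=np.array(st['ee_pos'])[:2]-[.5213,-.0709]; print(np.hypot(*e),np.degrees(np.arctan2(e[1],e[0])))
# plan: circle, clockwise, angle from 21, 18deg/row
c=np.array([.5213,-.0709]); 
a0=np.radians(21)
for k in range(1,21):
    a=a0-np.radians(18)*k; d=60*np.array([np.cos(a)-np.cos(a0),np.sin(a)-np.sin(a0)]); print([round(d[1]),round(d[0]),0],end=', ')
E
```

```text
8.8167 [ 0.57833401 -0.04873449  0.12936588] [2.22080486e+00 2.22057032e+00 9.42212176e-04] 0.02742293137477502 [ 0.04381387 -1.18903067  0.03089331]
0.06118977029487271 21.23795899897232
[-18, 4, 0], [-37, 2, 0], [-54, -6, 0], [-68, -18, 0], [-78, -35, 0], [-81, -53, 0], [-79, -72, 0], [-72, -89, 0], [-59, -103, 0], [-43, -112, 0], [-25, -116, 0], [-6, -114, 0], [11, -106, 0], [25, -94, 0], [35, -78, 0], [38, -59, 0], [36, -40, 0], [29, -23, 0], [16, -9, 0], [0, 0, 0],
```

View pics/a7c.png

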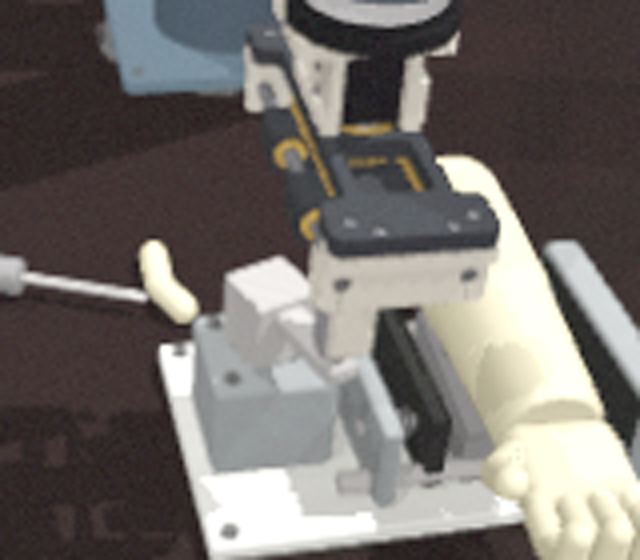

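View pics/b7c.png

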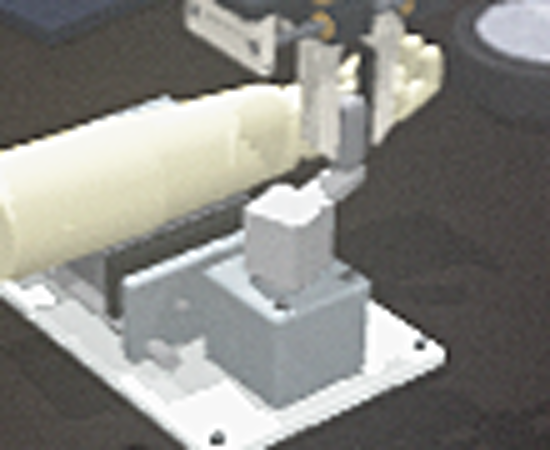

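Emit:
arm_command --travel '[[0, 0, 0], [0, 0, 0], [0, 0, 0], [-9, 3, 0], [-18, 4, 0], [-28, 4, 0], [-37, 2, 0], [-46, -1, 0], [-54, -6, 0], [-62, -12, 0], [-68, -18, 0], [-74, -26, 0], [-78, -35, 0], [-78, -35, 0]]' --dr '[[0, 0, 0], [0, 0, 0], [0, 0, 0], [0, 0, 0], [0, 0, 0], [0, 0, 0], [0, 0, 0], [0, 0, 0], [0, 0, 0], [0, 0, 0], [0, 0, 0], [0, 0, 0], [0, 0, 0], [0, 0, 0]]' --fingers '[1, 1, 1, 1, 1, 1, 1, 1, 1, 1, 1, 1, 1, 1]'

```text
t: 10.08
ee_pos: [0.5418, -0.1282, 0.129]
orientation: [2.222, 2.22, -0.002]
wrist_force: [1.3, -1.4, 3.5]
gripper_width: 0.024
```

```bash
python3 - <<'E'
from plant import arm
from h import *
st=arm.state(); print(st['t'],st['ee_pos'],st['orientation'],st['gripper_width'],st['wrist_force'])
grab(arm,'scene','a8'); crop('a8',220,130,380,270,3,'a8c')
grab(arm,'side','b8'); crop('b8',220,130,330,220,3,'b8c')
e=np.array(st['ee_pos'])[:2]-[.5213,-.0709]; print(np.hypot(*e),np.degrees(np.arctan2(e[1],e[0])))
E
```

```text
10.0833 [ 0.54176739 -0.12818104  0.1290464 ] [ 2.22157166e+00  2.21951737e+00 -1.58355751e-03] 0.02402247682246496 [ 1.27789279 -1.3681844   3.45824969]
0.06082788596513911 -70.33742040970769
```

View pics/a8c.png

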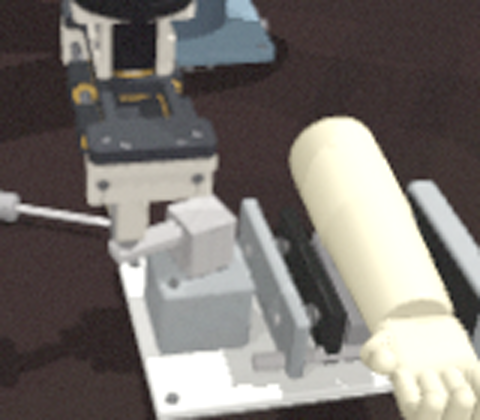

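View pics/b8c.png

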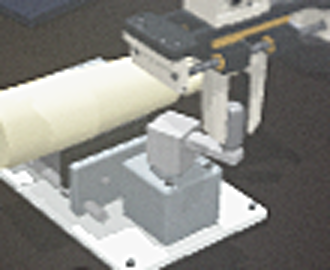

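The crank turns with the hand, stays seated and the jaw is advancing. Continuing with a full turn.

Emit:
arm_command --travel '[[-3, -18, 0], [-1, -37, 0], [6, -54, 0], [19, -68, 0], [35, -77, 0], [53, -81, 0], [72, -79, 0], [89, -71, 0], [103, -59, 0], [113, -43, 0], [116, -24, 0], [114, -5, 0], [107, 12, 0], [94, 26, 0], [78, 35, 0], [60, 39, 0], [41, 37, 0], [24, 29, 0], [10, 17, 0], [0, 0, 0]]' --dr '[[0, 0, 0], [0, 0, 0], [0, 0, 0], [0, 0, 0], [0, 0, 0], [0, 0, 0], [0, 0, 0], [0, 0, 0], [0, 0, 0], [0, 0, 0], [0, 0, 0], [0, 0, 0], [0, 0, 0], [0, 0, 0], [0, 0, 0], [0, 0, 0], [0, 0, 0], [0, 0, 0], [0, 0, 0], [0, 0, 0]]' --fingers '[1, 1, 1, 1, 1, 1, 1, 1, 1, 1, 1, 1, 1, 1, 1, 1, 1, 1, 1, 1]'

```text
t: 11.85
ee_pos: [0.5442, -0.1275, 0.1288]
orientation: [2.22, 2.22, 0.003]
wrist_force: [3.8, 4.1, 1.4]
gripper_width: 0.0239
```

```bash
python3 - <<'E'
from plant import arm
from h import *
st=arm.state(); print(st['t'],st['ee_pos'],st['orientation'],st['gripper_width'],st['wrist_force'])
grab(arm,'scene','a9'); crop('a9',220,130,400,270,3,'a9c')
grab(arm,'wrist','w9'); crop('w9',0,0,512,384,1.5,'w9b')
e=np.array(st['ee_pos'])[:2]-[.5213,-.0709]; print(np.hypot(*e),np.degrees(np.arctan2(e[1],e[0])))
E
```

```text
11.85 [ 0.54424027 -0.12750442  0.12877381] [2.22022836 2.22003329 0.00253883] 0.023889416902504387 [3.79381772 4.13291769 1.37143015]
0.06107631477868825 -67.93859269660365
```

View pics/a9c.png

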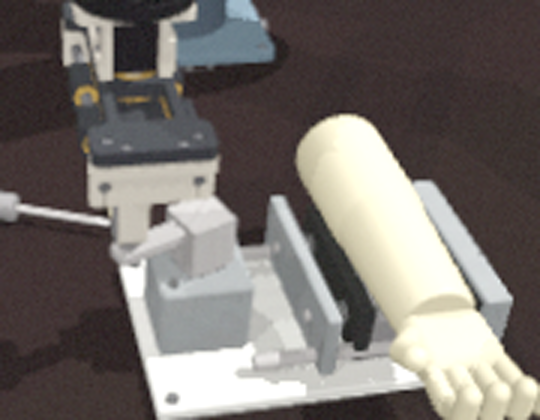

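View pics/w9b.png

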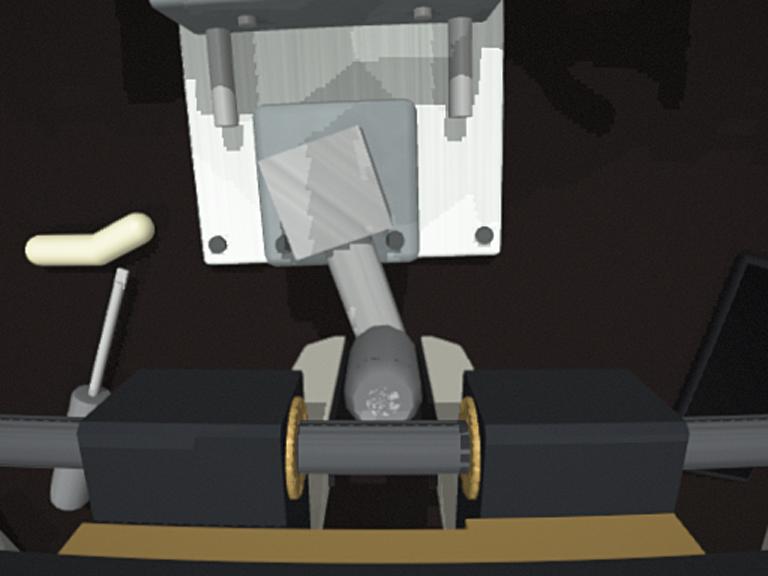

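1.25 turns done; the jaw is moving and the crank is still down. Next, three quarters of a turn (to 2.0), then I'll look.

Emit:
arm_command --travel '[[-3, -18, 0], [-1, -37, 0], [6, -54, 0], [19, -68, 0], [35, -77, 0], [53, -81, 0], [72, -79, 0], [89, -71, 0], [103, -59, 0], [113, -43, 0], [116, -24, 0], [114, -5, 0], [107, 12, 0], [94, 26, 0], [78, 35, 0], [78, 35, 0], [78, 35, 0]]' --dr '[[0, 0, 0], [0, 0, 0], [0, 0, 0], [0, 0, 0], [0, 0, 0], [0, 0, 0], [0, 0, 0], [0, 0, 0], [0, 0, 0], [0, 0, 0], [0, 0, 0], [0, 0, 0], [0, 0, 0], [0, 0, 0], [0, 0, 0], [0, 0, 0], [0, 0, 0]]' --fingers '[1, 1, 1, 1, 1, 1, 1, 1, 1, 1, 1, 1, 1, 1, 1, 1, 1]'

```text
t: 13.37
ee_pos: [0.5781, -0.0494, 0.1289]
orientation: [-2.222, -2.221, 0.003]
wrist_force: [-0.0, -0.3, 6.7]
gripper_width: 0.0236
```

```bash
python3 - <<'E'
from plant import arm
from h import *
st=arm.state(); print(st['t'],st['ee_pos'],st['orientation'],st['gripper_width'],st['wrist_force'])
grab(arm,'scene','a10'); crop('a10',270,160,400,270,6,'a10c')
grab(arm,'wrist','w10'); crop('w10',0,0,512,384,1.5,'w10b')
e=np.array(st['ee_pos'])[:2]-[.5213,-.0709]; print(np.hypot(*e),np.degrees(np.arctan2(e[1],e[0])))
E
```

```text
13.3667 [ 0.57810078 -0.04939131  0.12887853] [-2.22166496 -2.22108871  0.00252342] 0.023600202239194058 [-0.02258276 -0.33205996  6.66500978]
0.06073674835790161 20.740118617744745
```

View pics/a10c.png

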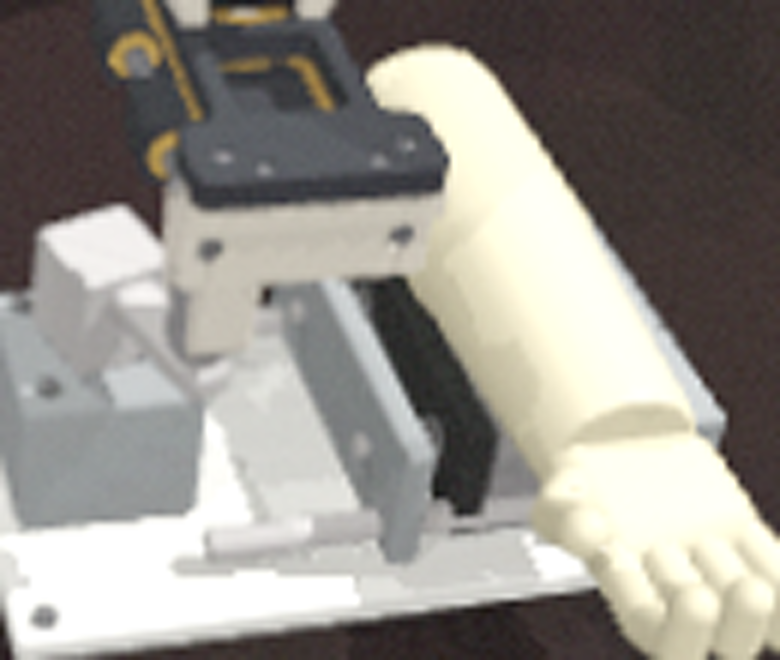

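View pics/w10b.png

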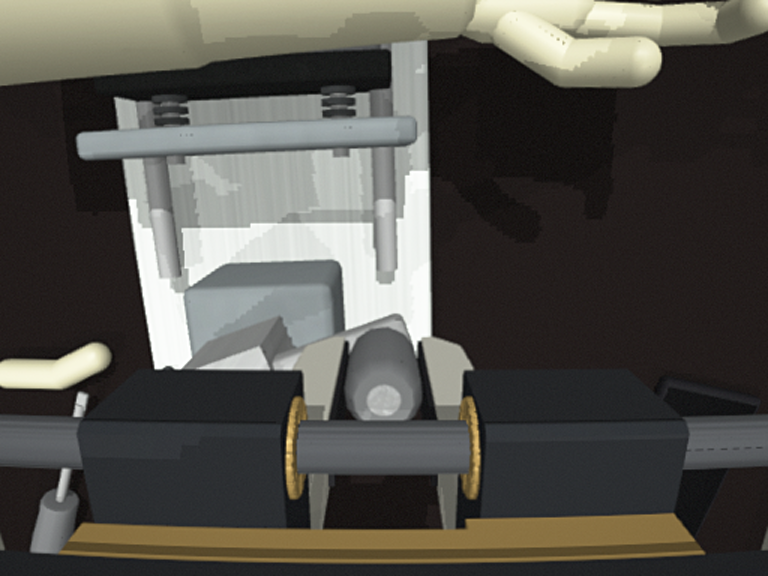

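```bash
python3 - <<'E'
from h import *
crop('w10',40,20,290,125,3.2,'w10c')
E
```

```text
(no output)
```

View pics/w10c.png

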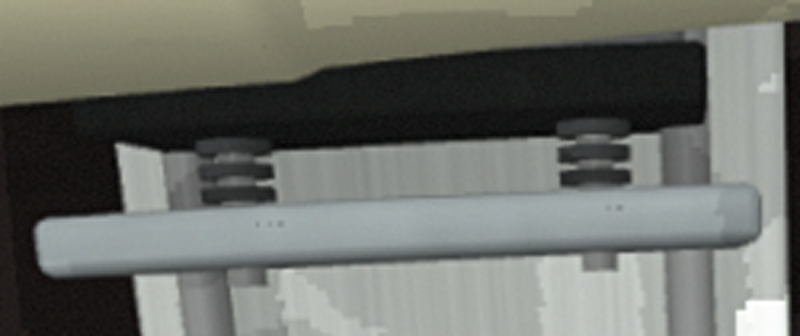

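```bash
cat > m.py <<'E'
from h import *
S=np.array([.5213,-.0709]); th=np.radians(2.2); ex=np.array([np.cos(th),np.sin(th)]); ey=np.array([-ex[1],ex[0]])
def prof(tag,xlo=-.06,xhi=.06):
    C=cloud(load(tag)).reshape(-1,3); C=C[np.isfinite(C[:,0])]
    X=(C[:,:2]-S)@ex; Y=(C[:,:2]-S)@ey
    return X,Y,C[:,2]
E
python3 - <<'E'
from m import *
for tag in ['w5','w6','w10']:
    X,Y,Z=prof(tag)
    j=(Z>.0705)&(Z<.0755)&(abs(X)<.05)&(Y>.04)&(Y<.13); 
    p=(Z>.066)&(Z<.0695)&(abs(X)<.055)&(Y>.068)&(Y<.15)
    print(tag,'jaw',np.percentile(Y[j],[2,50,98]).round(4),j.sum(),'pad',np.percentile(Y[p],[2,50,98]).round(4),p.sum())
w=load('w10')
for nm,a,b,z in [('jaw front',(40,218),(755,186),.073),('jaw back',(50,275),(755,243),.073),('pad front',(690,42),(600,45),.068)]:
    A,B=[atz(w,*cp(*q,40,20,3.2),z)[:2] for q in (a,b)]; print(nm,(A-S)@ey,(B-S)@ey,(B-S)@ex)
X,Y,Z=prof('w10')
for y in np.arange(.09,.15,.002):
    m=(abs(Y-y)<.001)&(X>.03)&(X<.05); 
    if m.sum()>2: print(y.round(3),m.sum(),np.percentile(Z[m],[10,50,90]).round(4))
E
```

```text
w5 jaw [0.0476 0.0528 0.058 ] 1012 pad [0.077  0.0827 0.0886] 1273
w6 jaw [0.048  0.0534 0.0585] 1305 pad [0.0777 0.0834 0.089 ] 1624
w10 jaw [0.0956 0.1007 0.1059] 2526 pad [0.0952 0.1272 0.1337] 2895
jaw front 0.10670420403195251 0.10558927068646759 0.07302476220719087
jaw back 0.09530102080475603 0.0946774706282155 0.07275520963022147
pad front 0.1337515311933189 0.1339046242337656 0.04360910965086665
0.09 61 [0.0123 0.0131 0.048 ]
0.092 74 [0.012  0.014  0.0499]
0.094 100 [0.0128 0.0481 0.0682]
0.096 101 [0.0697 0.071  0.072 ]
0.098 98 [0.071  0.0719 0.0726]
0.1 103 [0.0711 0.0721 0.0728]
0.102 105 [0.071  0.072  0.0728]
0.104 98 [0.071  0.0719 0.0728]
0.106 67 [0.0694 0.0706 0.0717]
0.108 19 [0.0475 0.0489 0.0505]
0.11 99 [0.0134 0.0513 0.054 ]
0.112 52 [0.0132 0.0504 0.0537]
0.114 87 [0.0137 0.0498 0.0533]
0.116 102 [0.0129 0.0512 0.0539]
0.118 35 [0.0133 0.0487 0.0505]
0.12 106 [0.0133 0.0504 0.0539]
0.122 223 [0.0219 0.0532 0.0661]
0.124 119 [0.0659 0.0677 0.0689]
0.126 107 [0.0672 0.068  0.0689]
0.128 102 [0.067  0.0681 0.0689]
0.13 101 [0.0672 0.068  0.0689]
0.132 148 [0.0671 0.0683 0.0829]
0.134 327 [0.0671 0.0863 0.0905]
0.136 216 [0.0911 0.0937 0.0961]
0.138 243 [0.0531 0.097  0.0994]
0.14 194 [0.0989 0.1006 0.1022]
0.142 193 [0.1011 0.1026 0.104 ]
0.144 111 [0.1024 0.1041 0.1054]
```

The jaw has advanced 47.5 mm and the pad is compressed about 2 mm, so contact is just beginning. I'll go another quarter turn slowly and measure again.

Emit:
arm_command --travel '[[-9, 3, 0], [-18, 4, 0], [-28, 4, 0], [-37, 2, 0], [-46, -1, 0], [-54, -6, 0], [-62, -12, 0], [-68, -18, 0], [-74, -26, 0], [-78, -35, 0], [-78, -35, 0], [-78, -35, 0]]' --dr '[[0, 0, 0], [0, 0, 0], [0, 0, 0], [0, 0, 0], [0, 0, 0], [0, 0, 0], [0, 0, 0], [0, 0, 0], [0, 0, 0], [0, 0, 0], [0, 0, 0], [0, 0, 0]]' --fingers '[1, 1, 1, 1, 1, 1, 1, 1, 1, 1, 1, 1]'

```text
t: 14.47
ee_pos: [0.5427, -0.1274, 0.129]
orientation: [2.221, 2.22, -0.002]
wrist_force: [1.6, -2.1, 6.1]
gripper_width: 0.0238
```

```bash
python3 - <<'E'
from plant import arm
from m import *
st=arm.state(); print(st['t'],st['ee_pos'],st['gripper_width'],st['wrist_force'])
grab(arm,'scene','a11'); crop('a11',270,160,400,270,6,'a11c')
grab(arm,'side','b11'); crop('b11',200,120,330,230,5,'b11c')
for t in ['a7','a8','a9','a10','a11']:
    X,Y,Z=prof(t)
    j=(Z>.0705)&(Z<.0755)&(X>.0)&(X<.072)&(Y>.04)&(Y<.13); 
    p=(Z>.064)&(Z<.0695)&(X>.0)&(X<.06)&(Y>np.median(Y[j])+.015)&(Y<np.median(Y[j])+.05)
    print(t,np.percentile(Y[j],[2,50,98]).round(4),j.sum(),'pad',np.percentile(Y[p],[2,50,98]).round(4),p.sum())
E
```

```text
14.4667 [ 0.54273746 -0.12735322  0.12902833] 0.023820782596106167 [ 1.64418898 -2.13570462  6.10488372]
a7 [0.0477 0.0539 0.1018] 30 pad [0.0765 0.0823 0.1024] 100
a8 [0.0524 0.0605 0.1015] 40 pad [0.0819 0.0872 0.095 ] 92
a9 [0.0771 0.0842 0.1177] 58 pad [0.1047 0.1102 0.1176] 98
a10 [0.0958 0.0995 0.1046] 39 pad [0.1221 0.1281 0.1364] 106
a11 [0.1011 0.1065 0.1103] 37 pad [0.1222 0.1279 0.1353] 100
```

View pics/a11c.png

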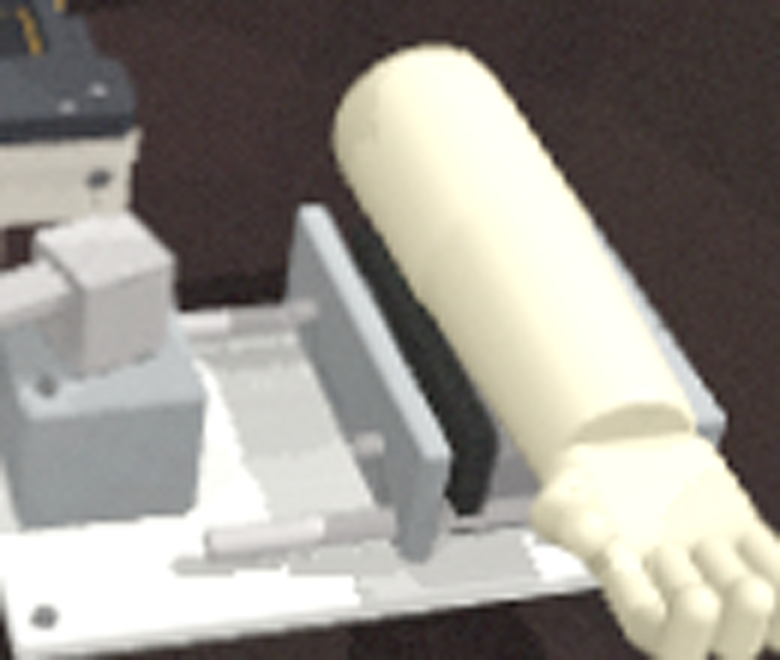

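View pics/b11c.png

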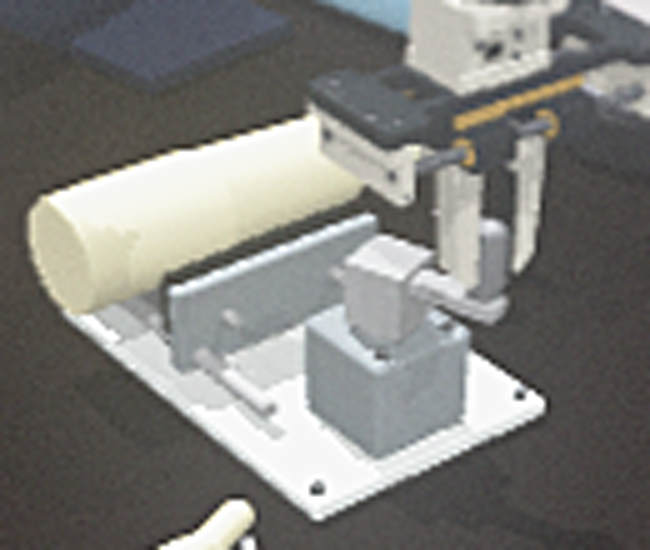

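The pad stayed at the same spot while the jaw moved on, so the block is against the fixed jaw. I'll let go and look from above for an accurate pad reading.

Emit:
arm_command --travel '[[0, 0, 0], [0, 0, 0], [0, 0, 0], [0, 0, 0], [0, 0, -15], [0, 0, -45], [0, 0, -76], [20, 10, -85], [55, 20, -85], [78, 33, -85], [78, 33, -85], [78, 33, -85], [78, 33, -85]]' --dr '[[0, 0, 0], [0, 0, 0], [0, 0, 0], [0, 0, 0], [0, 0, 0], [0, 0, 0], [0, 0, 0], [0, 0, 0], [0, 0, 0], [0, 0, 0], [0, 0, 0], [0, 0, 0], [0, 0, 0]]' --fingers '[0.4, 0.4, 0.4, 0.4, 0.4, 0.4, 0.4, 0.4, 0.4, 0.4, 0.4, 0.4, 0.4]'

```text
t: 15.65
ee_pos: [0.5754, -0.0489, 0.213]
orientation: [-2.22, -2.222, 0.002]
wrist_force: [-0.1, -0.4, 0.0]
gripper_width: 0.056
```

```bash
python3 - <<'E'
from plant import arm
from m import *
st=arm.state(); print(st['t'],st['ee_pos'],st['gripper_width'],st['wrist_force'])
grab(arm,'wrist','w12'); crop('w12',100,40,300,240,3.5,'w12c'); crop('w6',100,60,300,260,3.5,'w6c')
grab(arm,'scene','a12')
for tag in ['w6','w12']:
    X,Y,Z=prof(tag)
    for y in np.arange(.046,.145,.001):
        m=(abs(Y-y)<.0005)&(X>.02)&(X<.045)
        if m.sum()>3: print(tag,y.round(3),m.sum(),np.percentile(Z[m],[50,90]).round(4),end=' ; ')
    print()
E
```

```text
15.65 [ 0.57542828 -0.04885083  0.21304305] 0.0559912097124734 [-0.12119549 -0.37371689  0.02050259]
w6 0.046 723 [0.324  0.3259] ; w6 0.047 401 [0.3084 0.3144] ; w6 0.048 472 [0.3082 0.3143] ; w6 0.049 550 [0.3082 0.3141] ; w6 0.05 619 [0.3081 0.3141] ; w6 0.051 701 [0.3076 0.3139] ; w6 0.052 880 [0.3066 0.314 ] ; w6 0.053 835 [0.3054 0.3141] ; w6 0.054 390 [0.3107 0.3144] ; w6 0.055 367 [0.3116 0.3145] ; w6 0.056 390 [0.3109 0.3144] ; w6 0.057 422 [0.3125 0.3144] ; w6 0.058 1265 [0.3064 0.3129] ; w6 0.059 355 [0.3017 0.312 ] ; w6 0.06 19 [0.048  0.0499] ; w6 0.061 14 [0.0138 0.0504] ; w6 0.062 25 [0.0516 0.0542] ; w6 0.063 31 [0.0143 0.0536] ; w6 0.064 36 [0.0502 0.0539] ; w6 0.065 19 [0.0491 0.0505] ; w6 0.066 13 [0.0141 0.0494] ; w6 0.067 21 [0.0522 0.054 ] ; w6 0.068 28 [0.0141 0.0538] ; w6 0.069 37 [0.0518 0.0542] ; w6 0.07 16 [0.0476 0.0506] ; w6 0.071 15 [0.0487 0.0498] ; w6 0.072 22 [0.0523 0.0547] ; w6 0.073 25 [0.0513 0.0541] ; w6 0.074 36 [0.0451 0.0539] ; w6 0.075 14 [0.0486 0.0498] ; w6 0.076 7 [0.0495 0.0506] ; w6 0.077 12 [0.0666 0.0675] ; w6 0.078 31 [0.0676 0.0681] 
[... 4307 characters left out ...]
3 [0.0497 0.0549] ; w12 0.123 117 [0.0569 0.0671] ; w12 0.124 37 [0.0674 0.0683] ; w12 0.125 37 [0.068  0.0686] ; w12 0.126 37 [0.0678 0.0691] ; w12 0.127 31 [0.0677 0.0685] ; w12 0.128 34 [0.0679 0.0688] ; w12 0.129 36 [0.0682 0.069 ] ; w12 0.13 36 [0.0682 0.0693] ; w12 0.131 34 [0.0679 0.0687] ; w12 0.132 43 [0.0683 0.0848] ; w12 0.133 78 [0.0853 0.0885] ; w12 0.134 98 [0.0873 0.0913] ; w12 0.135 71 [0.0923 0.0943] ; w12 0.136 53 [0.0946 0.0967] ; w12 0.137 58 [0.0966 0.0981] ; w12 0.138 51 [0.098  0.0991] ; w12 0.139 54 [0.0992 0.1008] ; w12 0.14 56 [0.1008 0.1024] ; w12 0.141 54 [0.1021 0.1035] ; w12 0.142 50 [0.1027 0.1044] ; w12 0.143 53 [0.1039 0.105 ] ; w12 0.144 51 [0.1046 0.1058] ;
```

View pics/w12c.png

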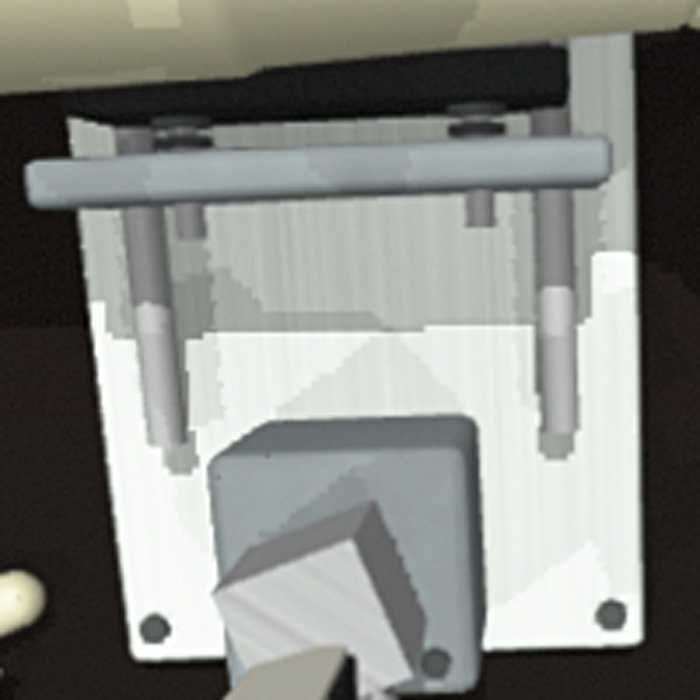

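View pics/w6c.png

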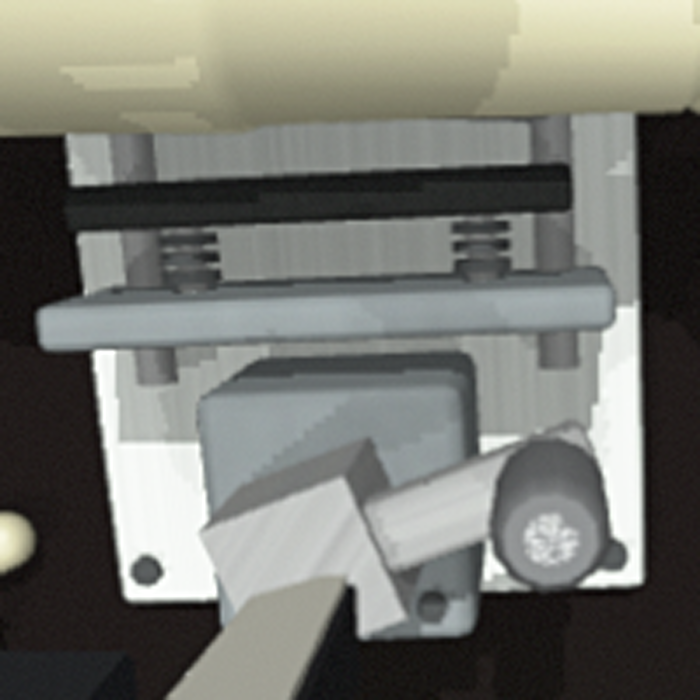

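From the wrist depth, the pad back to jaw distance went from 23.4 to 16.4 mm. The pad is therefore in by about 7.0 mm (7 to 8 mm by turn count), and its front stands at 135 mm as it must. I'll regrip and add about 16° (1 mm) to centre it.

Emit:
arm_command --travel '[[-40, -16, 0], [-78, -33, 0], [-78, -33, 0], [-78, -33, 30], [-78, -33, 60], [-78, -33, 80], [-78, -33, 85], [-78, -33, 85], [-78, -33, 85], [-78, -33, 85], [-78, -33, 85], [-78, -33, 85], [-78, -33, 85], [-78, -33, 85], [-79, -37, 85], [-80, -41, 85], [-81, -45, 85], [-82, -49, 85], [-82, -49, 85], [-82, -49, 85]]' --dr '[[0, 0, 0], [0, 0, 0], [0, 0, 0], [0, 0, 0], [0, 0, 0], [0, 0, 0], [0, 0, 0], [0, 0, 0], [0, 0, 0], [0, 0, 0], [0, 0, 0], [0, 0, 0], [0, 0, 0], [0, 0, 0], [0, 0, 0], [0, 0, 0], [0, 0, 0], [0, 0, 0], [0, 0, 0], [0, 0, 0]]' --fingers '[0.4, 0.4, 0.4, 0.4, 0.4, 0.4, 0.4, 0.4, 1, 1, 1, 1, 1, 1, 1, 1, 1, 1, 1, 1]' --grip_force 25

```text
t: 17.42
ee_pos: [0.5271, -0.1308, 0.1292]
orientation: [2.221, 2.22, 0.001]
wrist_force: [2.7, 1.3, 4.7]
gripper_width: 0.0233
```

Emit:
arm_command --travel '[[0, 0, 0], [0, 0, 0], [0, 0, 0], [0, 0, 0], [0, 0, -15], [0, 0, -45], [0, 0, -76], [20, 20, -85], [55, 35, -85], [82, 49, -85], [82, 49, -85], [82, 49, -85], [82, 49, -85]]' --dr '[[0, 0, 0], [0, 0, 0], [0, 0, 0], [0, 0, 0], [0, 0, 0], [0, 0, 0], [0, 0, 0], [0, 0, 0], [0, 0, 0], [0, 0, 0], [0, 0, 0], [0, 0, 0], [0, 0, 0]]' --fingers '[0.4, 0.4, 0.4, 0.4, 0.4, 0.4, 0.4, 0.4, 0.4, 0.4, 0.4, 0.4, 0.4]'

```text
t: 18.5
ee_pos: [0.5753, -0.0488, 0.213]
orientation: [-2.22, -2.222, 0.002]
wrist_force: [-1.4, -0.3, -0.0]
gripper_width: 0.056
```

```bash
python3 - <<'E'
from plant import arm
from m import *
st=arm.state(); print(st['t'],st['ee_pos'],st['gripper_width'],st['wrist_force'])
grab(arm,'wrist','w13'); crop('w13',100,40,300,240,3,'w13c'); grab(arm,'scene','a13'); grab(arm,'side','b13')
for tag in ['w6','w12','w13']:
    X,Y,Z=prof(tag)
    j=(Z>.0695)&(Z<.0755)&(abs(X)<.05)&(Y>.04)&(Y<.13); p=(Z>.0665)&(Z<.0695)&(X>.01)&(X<.05)&(Y>np.median(Y[j])+.012)&(Y<np.median(Y[j])+.05)
    print(tag,np.median(Y[j]).round(4),np.percentile(Y[p],[3,97]).round(4))
X,Y,Z=prof('a13'); m=(abs(X)<.012)&(abs(Y)<.012)&(Z>.1); print('hub top',np.median(Z[m]))
cv2.imwrite('pics/fin.png',cv2.hconcat([cv2.imread('pics/a13.png')[100:340,60:460],cv2.imread('pics/b13.png')[100:340,180:512]]))
E
```

```text
18.5 [ 0.5753411  -0.04880338  0.21303029] 0.05602706323288231 [-1.40458763 -0.29955504 -0.0164942 ]
w6 0.0536 [0.0777 0.0886]
w12 0.1066 [0.1232 0.134 ]
w13 0.1076 [0.1233 0.1342]
hub top 0.11873349804265071
```

View pics/fin.png

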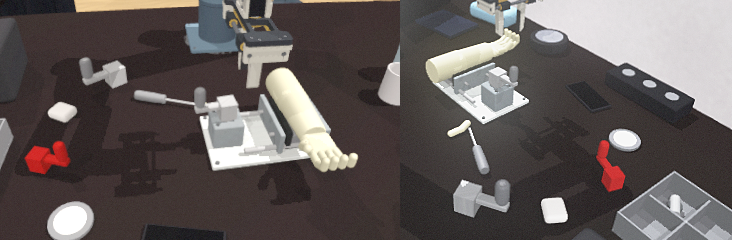

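View pics/w13c.png

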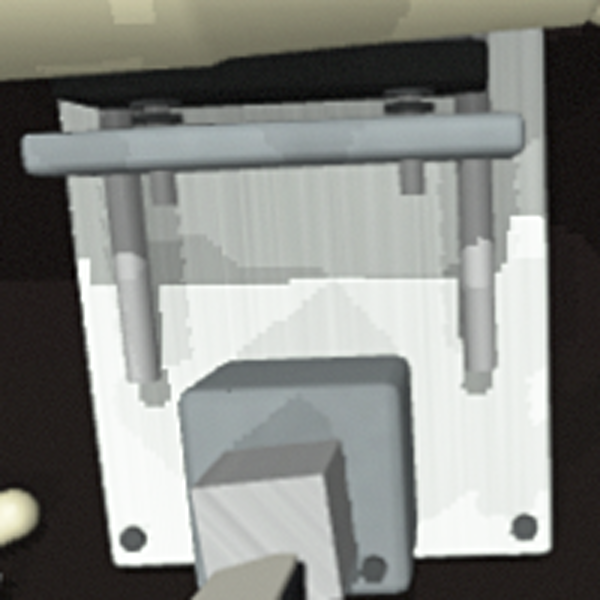

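The pad is in by about 8.4 mm, the crank is seated (hub top at 0.119 m), nothing else has moved and the gripper is clear.

```bash
python3 -c "
from plant import arm
print(arm.close_job()); print(arm.state()['t'])"
```

```text
the job is handed in; nothing more can be done
None
the job is handed in; nothing more can be done
```

The forearm is clamped and the job is handed in, at about 18.7 s on the robot's clock. I fitted the smaller grey crank onto the square shaft and wound it clockwise about 2.3 turns by its handle. I then let go and left the gripper clear above the stand.

**What the last checks showed:**
- **Crank fit:** the hub top measured 0.119 m, which means fully seated. It went on with almost no extra force.
- **Clamping:** the pad front stopped moving about 135 mm from the shaft's axis, so the block is held against the fixed jaw. I could not see the contact itself.
- **Pad travel:** the last wrist-camera reading gave about 8.4 mm of 16 mm.
- **Everything else:** the other things on the table look to be where they were.

**Disagreement in the pad readings:** after 2.25 turns the wrist camera gave about 7.0 mm by one method and 7.5 mm by another. The turn count gave up to 8 mm, and the scene camera was too noisy to settle it (5 to 8 mm). I regripped the handle and added about 16°, roughly 1 mm, to bring the pad near half way. The final figure is good to about 1 mm.

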